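# Rock the angle gauge on the sprung levelling stud to its set mark

## Task

Check the angle gauge before the analysers are levelled: pick it up by its black grip, stand it upright with the middle of its foot on the round-topped sprung stud (not the flat-topped one), then rock it there until its swinging pointer settles on the set mark at the dial's rim. Finish while still holding it so: gripped, still, pointer on the mark, the foot gently pressing the sprung cap part of the way down without bottoming it. Leave the other things on the bench where they are.

Things in the scene. Friction and masses are not known exactly. Their poses are not given: they have to be found in the camera images.
- gauge: Angle gauge, 0.36 kg (varies), upright on the bench: flat steel foot 36 (x) x 90 (y) x 12 mm, over it a round upright dial plate 100 mm across, 10 mm thick, and on top a black grip block 22 (x) x 56 (y) mm, from 122 to 168 mm height, best gripped across the 22 mm at 150 mm. Origin: centre of the foot's underside, z up; the white dial face looks to +x.
- pointer (a joint): Angle of the free-swinging dark pointer about the gauge's x; pivot 72 mm above the foot's underside, needle tip 44 mm from it; 0 = towards the foot's middle, positive = tip towards the gauge's +y. It hangs plumb: the gauge tilts, the pointer stays vertical. Swings at about 3 Hz, settles in about 2 s.
- pointer_tip (a point): Tip of the pointer, on the front of the dial.
- mark (a joint): Angle of the set mark about the same pivot, same sense as the pointer (preset 0.22 to 0.42 rad, on the gauge's +y side; it stays put). The pointer is on the mark when the gauge's top leans to its own +y by this angle (a turn of minus this angle about its x).
- mark_point (a point): Where the pointer tip lies when it is on the mark: on the dial, 44 mm from the pivot, just inside the mark, which is a dark steel tab 6 mm wide and 14 mm long at the dial's rim that sticks out 8 mm past it.
- stud: Fixed round-topped stud: steel base plate 80 x 80 x 14 mm, sleeve 38 mm across up to 36 mm, and out of it a sprung cap with a worn lopsided dome. Origin under the centre of the base plate.
- stud_top (a point): Top of the stud's dome, 60 mm above the bench when it is not pressed; the dome is a ball of 14 mm radius centred 14 mm below this point, with a smaller ball (radius 10 mm, 8 mm to the stud's +y, its top 1.5 mm lower) beside it.
- stud_cap (a joint): How far the sprung cap is pressed down: 0 = up, 0.012 m = bottomed. It starts to give at about 1 N and takes about 0.9 N more per mm.
- flat_stud: Fixed flat-topped hexagonal stud, 44 mm across, 40 mm tall, on a like base plate 80 x 80 x 14 mm: not to be used. It and the round-topped stud stand in either of two places. Origin under its centre.
- tube_rack: Bystander: loose white tube rack 88 x 176 x 50 mm with blue-capped tubes standing to 80 mm; origin under its centre.
- reagent_bottle: Bystander: white plastic bottle, 60 mm across, 130 mm tall; origin under its centre.
- jar: Bystander: clear jar, 56 mm across, 70 mm tall; origin under its centre.
- screwdriver: Bystander: screwdriver lying flat between gauge and studs, its length along its x.
- spanner: Bystander: steel spanner lying flat, its length along its x.
- carton: Bystander: white reagent carton 90 x 130 x 80 mm; origin under its centre.
There are look-alikes about, which are no part of the job. There is more than one size of the gauge; the one meant has the size given above.

How it is judged:
On the way, in this order (a step that is already met when the one before it is completed fails the run):
1. the gauge is lifted clear of the bench in the gripper (height (world z) of gauge above 0.02 m and contact force between the fingers and gauge above 2 N), for 0.2 s.
2. the gauge stands upright (within 7 degrees) on the round-topped stud, still gripped (contact force between gauge and stud above 0.5 N and horizontal distance between gauge and stud_top below 0.02 m and contact force between the fingers and gauge above 2 N and angle between gauge's own z axis and vertical below 0.12 rad), for 0.2 s.
3. rocked on the stud until the pointer rests on the mark (contact force between gauge and stud above 0.5 N and horizontal distance between gauge and stud_top below 0.02 m and contact force between the fingers and gauge above 2 N and value of joint stud_cap between 0.0015 and 0.011 m and distance between pointer_tip and mark_point below 0.0035 m and velocity of joint pointer between -0.4 and 0.4 rad/s and linear speed of gauge below 0.03 m/s and height (world z) of gauge above 0.04 m), for 0.5 s.
At the end, for the whole second after the job is handed in: The gripped gauge is held still with the middle of its foot within 20 mm of the round-topped stud's centre, resting on it (over 0.5 N), the sprung cap pressed down by 1.5 to 11 mm, and the pointer tip within 3.5 mm of the mark point and settled (under 0.4 rad/s) (all of step 3); the arm keeps its last pose, push and grip.
It fails at once if a bystander was moved by more than 30 mm (distance of any of tube_rack, reagent_bottle, jar, screwdriver, spanner, carton from where it was at the start of the episode above 0.03 m).
It fails at once if the gauge was rammed on to the stud (over 35 N) (contact force between gauge and stud above 35 N).
It also fails if it takes over 51 s, if anything falls off the work surface, if the arm or the gripper's body presses on something with over 40 N, if the wrist force passes 120 N, or if a joint passes its speed limit or range.

## Robot

A 6-joint arm with a two-finger parallel gripper is mounted at the origin on the work surface. World frame = base frame: x ahead of the robot, y to its left, z up, the work surface at z = 0. Lengths are in m, angles in rad, forces in N, time in s.
With the tool pointing down it reaches from about 0.3 to 1 m from the base axis. Payload 5.1 kg.
Tool frame: the origin (TCP) lies midway between the tips of the shut fingers; the grasp point (between the pads) lies 19 mm behind it (arm.grip_depth is the distance from the TCP to the grasp point, in m); y points along the fingers, x is the direction in which the jaws open and shut, and the axes are right-handed (so a half turn about y gives the same grasp; the last joint's range is limited). The gripper opens to 95 mm and grips with 3 to 60 N. Pads are 20 mm wide; open, the fingers measure 119 mm over their backs; the gripper's body (75 mm by 180 mm) begins 59 mm behind the grasp point.
Start: joints at [-1.281, 0.124, 1.65, -0, 1.367, -0.083], TCP at [0.237, -0.605, 0.215] pointing down, gripper open.
Joint ranges: [-2.61, 2.61], [-1.02, 2.33], [0.03, 2.71], [-1.35, 4.49], [0.32, 2.68], [-2.91, 2.91]. Speed limits (rad/s): [2.57, 2.57, 3.14, 3.14, 3.14, 3.14].

## Interface

Orientations are given as a rotation vector (axis times angle).
In Python, from rig import arm gives the robot as it stands.
- The arm moves only by the tool drive_tool, never from a script. Its argument "deltas" is text: rows parted by semicolons, each of 5 numbers parted by spaces: the finger opening in cm, from 0 to 9.51, then the shift along the tool's x, y, z in cm, then the turn about the tool's y in degrees. In form: jaw x y z twist; .... A call has 1 to 20 rows; each row is the pose to reach, as a shift and turn from the pose commanded when the call began, along the tool's axes at that moment; what a row does not reach only later rows make up. A row lasts 1/12 s, in which the tool goes at most 41.7 mm and 7.16 degrees, less where a joint would pass 70% of its speed; a pose out of reach is approached as far as the arm can. A call with a gripper value outside its range is refused whole. The fingers move at their own pace and stop on an object; the grip force is fixed at half the most. Time passes only in rows, so rows that repeat a pose let the fingers close. It gives the time, the measured TCP pose, the force and the opening at its end, in the units of the state.
- arm.get_state(): the state, without advancing time (a new reading comes with each control period).
- arm.capture(name): name is "scene" or "top" or "wrist"; returns a dict with "image" (384x512x3 uint8, blue, green, red), "intrinsics" (3x3 intrinsics, pixels), "k1" (the pictures are not rectified: a ray, as slopes to the right and down, at radius r is drawn at 1 + k1 r^2 times it, then the intrinsics apply), "view" (4x4, takes a point from world to camera coordinates). Camera axes: x right, y up, looking along -z (the intrinsics and any distortion apply to the point x, -y, -z); pixel columns grow to the right and rows downward; lengths in m; the calibration is good to about 2 mm. A picture is of the moment at which its call begins. There is no depth.
- arm.finish_job(): hands the job in, once; it reports no verdict.
The state is a dict: "time": time; "joints": joint angles; "dq": joint speeds; "joint_torque": joint torques, N m; "position": TCP position; "ee_rot": TCP orientation; "contact_force": force on the tool from outside, world axes, zero at the start; "wrist_torque": the same for the moment, N m; "grip_width": finger opening in m.
Only numpy, scipy, OpenCV 4.12 (cv2) and the standard library are available. Lean on these libraries where they do the work, as an engineer would, in place of code of your own. Each camera call takes 0.05 s, during which the arm holds its last target. There are 200 camera calls.

## Working session

There is one attempt and no reset: what is moved stays moved. The work goes in short steps, Python scripts to look and compute and a tool call to move; the robot and the scene stay as the last step left them, time stands still between calls to the robot, and variables do not carry over. Pictures are saved under pics/ and viewed, about 8 in all and at most 12, crops included, and the job is handed in when it is done.

Besides the shell and the picture viewer there is one more tool, called after "Emit:" as name(argument=value, ...) on one line, values as JSON. drive_tool: Moves the arm, as the interface text tells. Its arguments: {"type":"object","properties":{"deltas":{"type":"string"}},"required":["deltas"]}

```bash
mkdir -p pics; cat > h.py <<'E'
import numpy as np,cv2
from rig import arm
from scipy.spatial.transform import Rotation as R
def cap(n,f):
    c=arm.capture(n); cv2.imwrite(f'pics/{f}.png',c['image']); np.savez(f'pics/{f}.npz',**{k:c[k] for k in('intrinsics','k1','view','image')}); return c
def load(f): return dict(np.load(f'pics/{f}.npz'))
def ray(c,u,v):
    K=c['intrinsics'];d=np.array([(u-K[0,2])/K[0,0],(v-K[1,2])/K[1,1]]);s=d.copy()
    for _ in range(20): s=d/(1+float(c['k1'])*(s@s))
    V=c['view'];Rm=V[:3,:3];o=-Rm.T@V[:3,3];w=Rm.T@np.array([s[0],-s[1],-1]);return o,w/np.linalg.norm(w)
def onz(c,u,v,z):
    o,w=ray(c,u,v);return o+w*(z-o[2])/w[2]
def proj(c,p):
    V=c['view'];q=V[:3,:3]@np.asarray(p)+V[:3,3];s=np.array([q[0],-q[1]])/-q[2];s=s*(1+float(c['k1'])*(s@s));K=c['intrinsics'];return K[0,0]*s[0]+K[0,2],K[1,1]*s[1]+K[1,2]
def tri(rs):
    A=0;b=0
    for o,w in rs: P=np.eye(3)-np.outer(w,w);A=A+P;b=b+P@o
    return np.linalg.solve(A,b)
E
python3 - <<'E'
from h import *
a=cap('scene','s0');b=cap('top','t0')
for c in(a,b):
    print(np.linalg.inv(c['view'])[:3].round(3).tolist(),c['intrinsics'][0,0],c['k1'])
s=arm.get_state();print(s['ee_rot'],R.from_rotvec(s['ee_rot']).as_matrix().round(3).tolist(),s['contact_force'])
E
```

```text
[[-0.746, -0.461, 0.48, 1.1], [0.666, -0.507, 0.547, 0.557], [-0.009, 0.728, 0.686, 0.849]] 414.8484508841668 -0.11289465908343843
[[-0.019, 0.993, -0.118, 0.44], [-1.0, -0.02, -0.004, -0.045], [-0.006, 0.118, 0.993, 1.189]] 461.83472276615913 -0.008934493560667993
[-1.36162293  0.93140848 -0.9289744 ] [[0.364, -0.001, 0.931], [-0.931, 0.002, 0.364], [-0.002, -1.0, 0.0]] [-1.2258409  -0.1712389  -0.48634712]
```

View pics/s0.png

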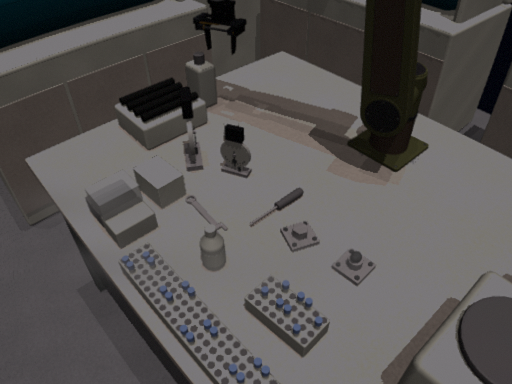

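View pics/t0.png

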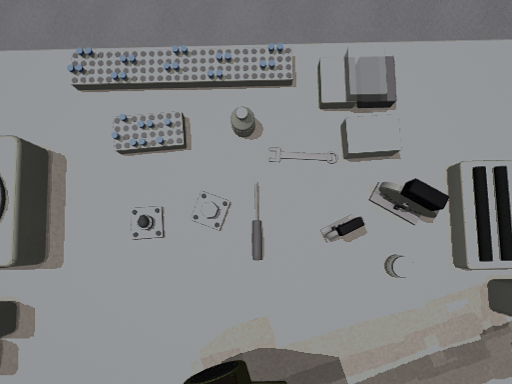

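```bash
python3 - <<'E'
from h import *
a=load('s0')['image'];b=load('t0')['image']
f=lambda im,x,y,w,h,W,H:cv2.convertScaleAbs(cv2.resize(im[y:y+h,x:x+w],(W,H),interpolation=cv2.INTER_CUBIC),alpha=1.5)
A=np.vstack([np.hstack([f(a,170,90,100,100,400,400),f(b,300,170,160,160,400,400)]),np.hstack([f(a,310,230,80,40,400,200),f(b,115,190,80,40,400,200)][::1])])
cv2.imwrite('pics/c1.png',A)
E
```

```text
(no output)
```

View pics/c1.png

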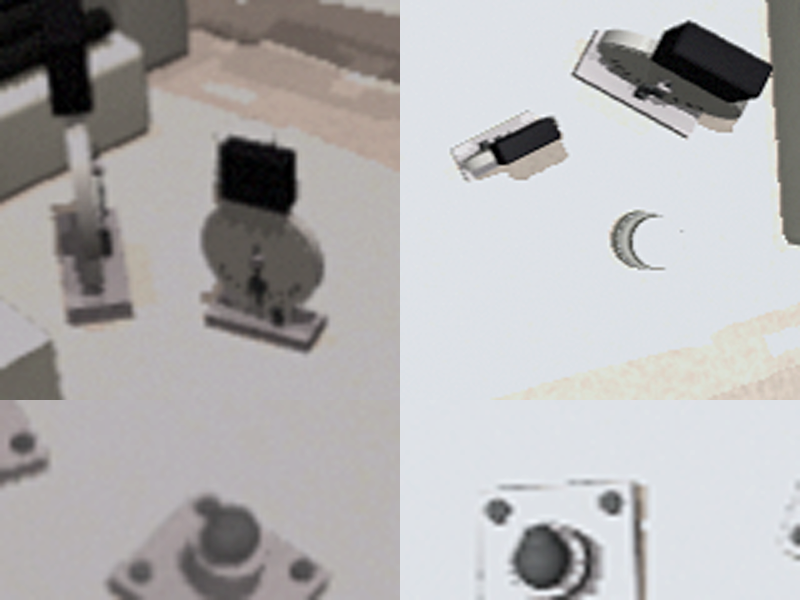

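```bash
python3 - <<'E'
from h import *
a=load('s0');b=load('t0')
for n,z,pa,pb in [('foot bottom A (left)',0,(221.7,170.5),None),('foot bottom B(right)',0,(247,177.3),None),('foot R rear top',.012,(252,169.5),None),('foot L rear top',.012,(221,163),None)]:
    print(n,onz(a,*pa,z).round(4))
p=lambda x,y:(300+x*.4,170+y*.4)
for q in [(453,155),(530,112)]: print('top foot back edge',onz(b,*p(*q),.012).round(4))
def blob(c,x,y,w,h,t):
    m=np.zeros((384,512),np.uint8);m[y:y+h,x:x+w]=(c['image'][y:y+h,x:x+w].max(2)<t)
    n,l,s,ce=cv2.connectedComponentsWithStats(m);i=1+s[1:,4].argmax();print(s[i],ce[i],cv2.minAreaRect(np.argwhere(l==i)[:,::-1].astype(np.float32)));return ce[i]
ga=blob(a,220,120,30,25,25);gb=blob(b,335,212,32,26,40)
print('grip tri',tri([ray(a,*ga),ray(b,*gb)]),onz(b,*gb,.155),onz(a,*ga,.145))
q=lambda x,y:(115+(x-400)/5,190+(y-400)/5)
u=q(543,557);v=(310+228/5,230+(530-400)/5)
print('stud',onz(b,*u,.05),onz(a,*v,.05),'tri',tri([ray(b,*u),ray(a,*v)]))
E
```

```text
foot bottom A (left) [ 0.5066 -0.2783  0.    ]
foot bottom B(right) [ 0.4686 -0.1986  0.    ]
foot R rear top [ 0.4412 -0.2058  0.012 ]
foot L rear top [ 0.4932 -0.2975  0.012 ]
top foot back edge [ 0.4572 -0.6053  0.012 ]
top foot back edge [ 0.4992 -0.6872  0.012 ]
[225 125  19  18 275] [233.75636364 133.59636364] ((234.0, 133.5), (17.0, 18.0), 90.0)
[335 217  29  19 268] [349.36940299 225.98880597] ((349.29998779296875, 225.59999084472656), (10.285913467407227, 27.72724723815918), 63.43495178222656)
grip tri [ 0.47480698 -0.24626017  0.14385552] [ 0.47430586 -0.24398968  0.155     ] [ 0.47592509 -0.2451137   0.145     ]
stud [0.49894279 0.242665   0.05      ] [0.50212779 0.24628186 0.05      ] tri [0.49893592 0.24417744 0.04532943]
```

Emit:
drive_tool(deltas="9.5 -5 -5 3 -7; 9.5 -8 -5 5 -14; 9.5 -12 -5 8 -21; 9.5 -16 -5 11 -28; 9.5 -19 -5 13 -35; 9.5 -22 -5 15 -42; 9.5 -24 -5 17 -49; 9.5 -24.3 -5 20 -56; 9.5 -24.5 -5 23 -63; 9.5 -24.6 -5 26 -70; 9.5 -24.7 -5 29 -77; 9.5 -24.8 -5 32 -84; 9.5 -24.8 -5 35 -91; 9.5 -24.8 -5 35 -94; 9.5 -24.8 -5 35 -94; 9.5 -24.8 -5 35 -94")

```text
time: 1.43
position: [0.4721, -0.2466, 0.264]
ee_rot: [-1.542, -0.345, 0.347]
contact_force: [-0.4, -0.5, -0.4]
grip_width: 0.0948
```

```bash
python3 - <<'E'
from h import *
c=cap('wrist','w1');s=arm.get_state();print(s['time'],s['position'],R.from_rotvec(s['ee_rot']).as_matrix().round(3).tolist(),s['contact_force'])
print(np.linalg.inv(c['view'])[:3].round(3).tolist(),c['intrinsics'][0,0],c['k1'])
E
```

```text
1.4833 [ 0.47186643 -0.2469102   0.26420546] [[0.904, -0.001, -0.427], [0.427, 0.0, 0.904], [-0.001, -1.0, 0.001]] [ 0.15378638  0.15504098 -0.11030045]
[[0.904, -0.412, -0.115, 0.44], [0.427, 0.869, 0.248, -0.177], [-0.002, -0.273, 0.962, 0.433]] 290.5658721643628 -0.031227491141363948
```

View pics/w1.png

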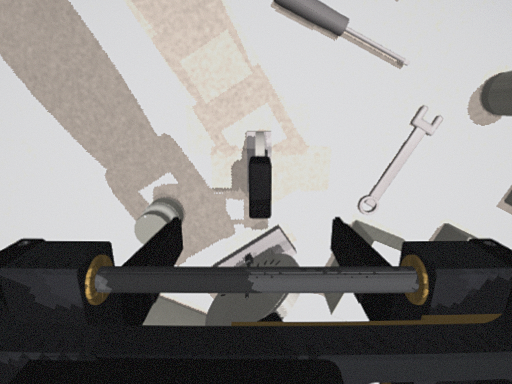

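```bash
python3 - <<'E'
from h import *
c=load('w1');im=c['image'];m=np.zeros((384,512),np.uint8);m[140:225,235:285]=(im[140:225,235:285].max(2)<45)
n,l,s,ce=cv2.connectedComponentsWithStats(m);i=1+s[1:,4].argmax();print(s[i],ce[i])
ys,xs=np.where(l==i)
for r in range(ys.min(),ys.max()+1,4): print(r,xs[ys==r].min(),xs[ys==r].max(),end='; ')
gx=np.array([.904,.427,0]);gy=np.array([-.427,.904,0]);t=np.array([.4719,-.2469,0])
for r,z in[(ys.max()+1,.168),(ys.min(),.122)]:
  e=[onz(c,v,r,z) for v in((260.5),)]
  print(r,[(p.round(4),(p-t)@gx,(p-t)@gy) for p in e])
for r in(200,210):
  k=xs[ys==r];print([((onz(c,v,r,.168)-t)@gx).round(4) for v in(k.min(),k.max()+1)])
E
```

```text
[ 249  156   22   62 1215] [259.38353909 187.03045267]
156 265 265; 160 250 268; 164 249 269; 168 249 270; 172 249 270; 176 249 270; 180 249 270; 184 249 269; 188 249 270; 192 249 270; 196 250 269; 200 250 269; 204 250 269; 208 250 269; 212 250 269; 216 250 269; 218 [(array([ 0.4877, -0.2689,  0.168 ]), np.float64(0.0049298886563475105), np.float64(-0.026621509119190118))]
156 [(array([ 0.4652, -0.2205,  0.122 ]), np.float64(0.005230242643783306), np.float64(0.026694723438979745))]
[np.float64(-0.0052), np.float64(0.0139)]
[np.float64(-0.0052), np.float64(0.0141)]
```

Emit:
drive_tool(deltas="9.5 0.4 0 0 0; 9.5 0.45 3 0 0; 9.5 0.45 6 0 0; 9.5 0.45 9 0 0; 9.5 0.45 11.5 0 0; 9.5 0.45 13.3 0 0; 9.5 0.45 13.3 0 0; 6 0.45 13.3 0 0; 3 0.45 13.3 0 0; 1.5 0.45 13.3 0 0; 1.5 0.45 13.3 0 0; 1.5 0.45 13.3 0 0; 1.5 0.45 13.3 0 0; 1.5 0.45 13.3 0 0; 1.5 0.45 13.3 0 0")

```text
time: 2.73
position: [0.4765, -0.245, 0.1319]
ee_rot: [-1.543, -0.347, 0.347]
contact_force: [0.2, 0.4, 0.0]
grip_width: 0.0471
```

Emit:
drive_tool(deltas="1.5 0 0 0 0; 1.5 0 0 0 0; 1.5 0 0 0 0; 1.5 0 0 0 0; 1.5 0 0 0 0; 1.5 0 0 0 0; 1.5 0 0 0 0; 1.5 0 0 0 0; 1.5 0 0 0 0; 1.5 0 0 0 0")

```text
time: 3.57
position: [0.4763, -0.245, 0.1315]
ee_rot: [-1.543, -0.347, 0.347]
contact_force: [0.1, 0.0, -1.2]
grip_width: 0.0218
```

Emit:
drive_tool(deltas="1.5 0 -3 0 0; 1.5 0 -6 0 0; 1.5 0 -9 0 0; 1.5 0 -12 0 0; 1.5 0 -12 0 0; 1.5 2 -12 3 0; 1.5 4 -12 6 0; 1.5 6 -12 9 0; 1.5 8.5 -12 12 0; 1.5 11 -12 15 0; 1.5 13 -12 18 0; 1.5 15.5 -12 21 0; 1.5 18 -12 24 0; 1.5 20 -12 27 0; 1.5 22 -12 29.5 0; 1.5 22.9 -12 31 0; 1.5 22.9 -12 31 0; 1.5 22.9 -12 31 0; 1.5 22.9 -12 31 0")

```text
time: 5.15
position: [0.5499, 0.1326, 0.25]
ee_rot: [-1.543, -0.345, 0.349]
contact_force: [-0.3, -1.3, -4.1]
grip_width: 0.0218
```

```bash
python3 - <<'E'
from h import *
c=cap('wrist','w2');s=arm.get_state();print(s['time'],s['position'],s['contact_force'],s['wrist_torque'],s['grip_width'])
d=cap('scene','s2')
cv2.imwrite('pics/v2.png',np.hstack([c['image'],cv2.convertScaleAbs(cv2.resize(d['image'][80:368,260:510],(333,384)),alpha=1.5)])[:,45:])
E
```

```text
5.2 [0.55005577 0.13229552 0.25038781] [-0.02056158 -0.17454278 -4.40292526] [-0.0102604  -0.17642005  0.00132759] 0.022147695982421788
```

View pics/v2.png

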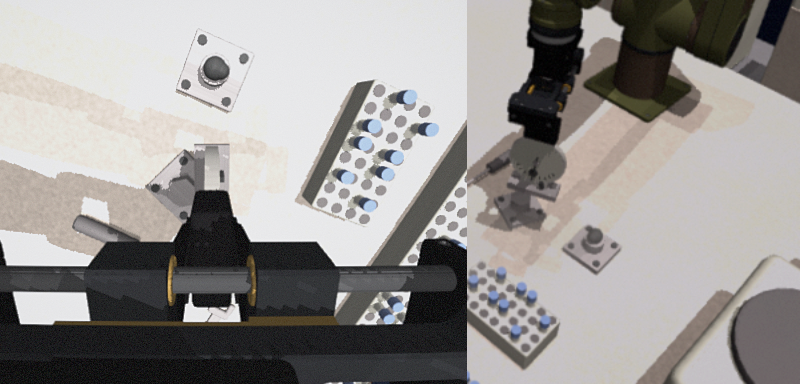

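```bash
python3 - <<'E'
from h import *
c=load('w2');d=load('s2')
A=cv2.convertScaleAbs(cv2.resize(c['image'][20:120,210:310],(400,400),interpolation=cv2.INTER_CUBIC),alpha=2)
B=cv2.convertScaleAbs(cv2.resize(d['image'][235:285,330:380],(400,400),interpolation=cv2.INTER_CUBIC),alpha=2)
cv2.imwrite('pics/v3.png',np.hstack([A,B]))
E
```

```text
(no output)
```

View pics/v3.png

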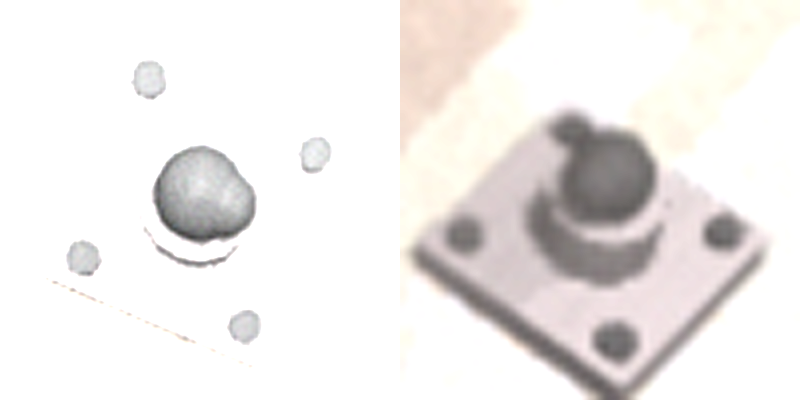

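```bash
python3 - <<'E'
from h import *
c=load('w2');d=load('s2')
gx=np.array([.904,.427,0]);gy=np.array([-.427,.904,0]);t=np.array([.5501,.1323,0])
P=[onz(c,259.5,68.25,.046),onz(d,355.9,257,.046),onz(c,259.6,70.9,.014),tri([ray(c,259.5,68.25),ray(d,355.9,257)])]
for p in P: print(p.round(4),((p-t)@gx).round(4),((p-t)@gy).round(4))
# held gauge: foot +y end / dial edge columns in wrist
im=cv2.convertScaleAbs(np.hstack([cv2.resize(c['image'][135:215,215:295],(400,400),interpolation=cv2.INTER_CUBIC),cv2.resize(d['image'][160:260,265:345],(320,400),interpolation=cv2.INTER_CUBIC)]),alpha=1.3);cv2.imwrite('pics/v4.png',im)
E
```

```text
[0.5008 0.2447 0.046 ] 0.0034 0.1227
[0.5011 0.2472 0.046 ] 0.0047 0.1248
[0.5008 0.2455 0.014 ] 0.0038 0.1233
[0.5002 0.2457 0.044 ] 0.0033 0.1238
```

View pics/v4.png

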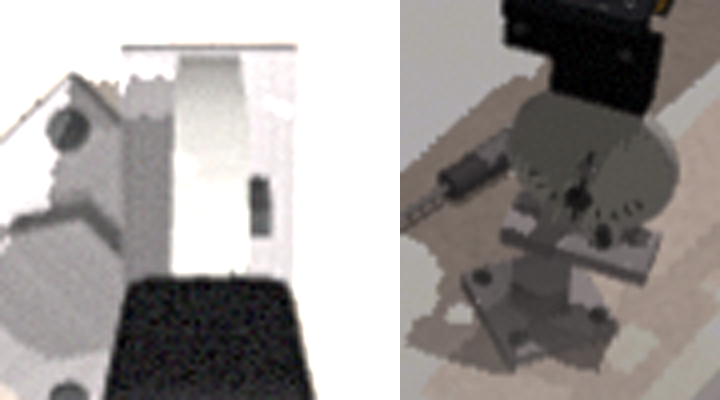

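```bash
python3 - <<'E'
from h import *
c=load('w2');d=load('s2')
gx=np.array([.904,.427,0]);gy=np.array([-.427,.904,0]);t=np.array([.5501,.1323,.2504-.1315])
for v in(239.4,274.6):
  p=onz(c,v,144.3,t[2]+.012)-t;print('foot end',p@gx,p@gy)
def pl(c,u,v,x0=.006):
  o,w=ray(c,u,v);k=((t@gx+x0)-o@gx)/(w@gx);p=o+k*w-t;return (p@gy).round(4),p[2].round(4)
q=lambda x,y:(265+(x-400)/4,160+y/4)
for n,xy in dict(tab=(603,236),piv=(578,197),needletop=(591,155),footL=(500,240),footR=(643,284),tick=(640,205)).items(): print(n,pl(d,*q(*xy)))
g=d['image'][205:232,300:330].max(2);print(g)
E
```

```text
foot end -0.01658938082930559 0.042115929000163685
foot end 0.018112626867549757 0.04218247790426236
tab (np.float64(0.0133), np.float64(0.0191))
piv (np.float64(-0.0044), np.float64(0.0449))
needletop (np.float64(0.0003), np.float64(0.0805))
footL (np.float64(-0.0496), np.float64(-0.0097))
footR (np.float64(0.0412), np.float64(-0.0114))
tick (np.float64(0.0322), np.float64(0.0525))
[[ 62  62  56  55  55  55  59  64  56  54  29  33  54  58  65  67  65  67
   67  65  67  66  66  65  65  67  66  67  65  66]
 [ 47  55  58  56  56  57  65  59  43  39  23  41  58  66  65  68  66  67
   66  65  65  67  64  66  66  66  64  65  66  66]
 [ 64  67  63  54  53  56  57  28  17  21  19  37  61  67  68  66  67  66
   67  66  66  64  66  65  66  66  65  66  66  65]
 [ 67  66  56  38  53  56  34  19  16  12  20  28  47  66  67  65  66  65
   67  66  66  67  68  67  66  67  66  65  66  66]
 [ 66  63  47  40  51  54  33  18  15  18  22  22  33  61  67  66  65  68
   66  67  67  65  66  63  63  65  67  66  65  66]
 [ 64  58  55  55  56  54  35  21  20  19  21  22  29  56  66  65  66  66
   67  66  67  
[... 1961 characters left out ...]
 57  54  54  53  57  57
   63  75  82  94  96  90  90  90  86  76 119 133]
 [ 57  57  56  57  56  55  55  69  98  94  92  88  85  79  62  54  55  54
   52  57  58  66  75  75  82  86  84  95 132 134]
 [ 57  57  56  56  56  57  55  69 102 102 103 108 116 115  99  90  80  63
   57  55  53  54  54  57  61  66  77 116 130 130]
 [ 56  55  56  57  56  56  57  71 100 102 104 105 104 130 132 132 117  97
   91  79  64  60  56  57  55  56  74 120 124 124]
 [ 57  56  55  57  57  57  59  77 102 103 104 102 103 124 133 133 131 131
  130 117  99  91  79  76  63  61  90 122 125 124]
 [ 57  58  60  58  59  57  59  80 102 103 102 103 103 110 126 129 130 132
  133 133 131 118 112 109  94  85 113 122 121 121]]
```

Emit:
drive_tool(deltas="1.5 0.1 0 3 0; 1.5 0.2 0 6 0; 1.5 0.3 0 9 0; 1.5 0.3 0 11.5 0; 1.5 0.3 0 12.5 0; 1.5 0.3 0 12.5 0; 1.5 0.3 2.5 12.5 0; 1.5 0.3 4.5 12.5 0; 1.5 0.3 5.3 12.5 0; 1.5 0.3 5.5 12.5 0; 1.5 0.3 5.7 12.5 0; 1.5 0.3 5.8 12.5 0; 1.5 0.3 5.9 12.5 0; 1.5 0.3 6 12.5 0; 1.5 0.3 6.1 12.5 0; 1.5 0.3 6.2 12.5 0; 1.5 0.3 6.2 12.5 0; 1.5 0.3 6.2 12.5 0; 1.5 0.3 6.2 12.5 0")

```text
time: 6.83
position: [0.5002, 0.2476, 0.1903]
ee_rot: [-1.543, -0.348, 0.346]
contact_force: [0.8, -0.1, -1.5]
grip_width: 0.0217
```

```bash
python3 - <<'E'
from h import *
s=arm.get_state();print(s['time'],s['position'],s['contact_force'],s['wrist_torque'])
d=cap('scene','s5');c=cap('wrist','w5')
A=cv2.resize(d['image'][190:290,310:410],(480,480),interpolation=cv2.INTER_CUBIC)
cv2.imwrite('pics/v5.png',cv2.convertScaleAbs(np.hstack([A,cv2.resize(c['image'][110:220,220:295],(320,480),interpolation=cv2.INTER_CUBIC)]),alpha=1.3))
E
```

```text
6.8333 [0.50021123 0.2476183  0.19032094] [ 0.83244612 -0.14534633 -1.54911338] [ 0.03030092 -0.29871525 -0.02170184]
```

View pics/v5.png

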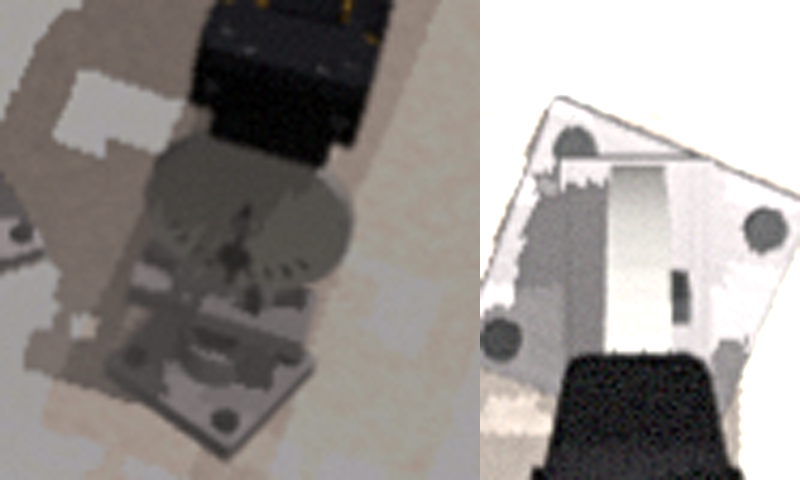

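Emit:
drive_tool(deltas="1.5 0 0.1 0 0; 1.5 0 0.2 0 0; 1.5 0 0.3 0 0; 1.5 0 0.4 0 0; 1.5 0 0.5 0 0; 1.5 0 0.5 0 0; 1.5 0 0.5 0 0; 1.5 0 0.5 0 0; 1.5 0 0.52 0.3 0; 1.5 0 0.54 0.6 0; 1.5 0 0.56 0.9 0; 1.5 0 0.58 1.2 0; 1.5 0 0.6 1.5 0; 1.5 0 0.6 1.5 0; 1.5 0 0.6 1.5 0; 1.5 0 0.6 1.5 0")

```text
time: 8.27
position: [0.4934, 0.2615, 0.1838]
ee_rot: [-1.542, -0.348, 0.347]
contact_force: [2.4, -0.3, 3.4]
grip_width: 0.022
```

```bash
python3 - <<'E'
from h import *
s=arm.get_state();print(s['time'],s['position'],s['contact_force'],s['wrist_torque'])
d=cap('scene','s6');c=cap('wrist','w6')
A=cv2.resize(d['image'][190:290,310:410],(480,480),interpolation=cv2.INTER_CUBIC)
cv2.imwrite('pics/v6.png',cv2.convertScaleAbs(np.hstack([A,cv2.resize(c['image'][110:220,220:295],(320,480),interpolation=cv2.INTER_CUBIC)]),alpha=1.3))
E
```

```text
8.2667 [0.49337877 0.2615095  0.18381418] [ 2.44920079 -0.31420361  3.42608169] [-0.07604132 -1.06201167  0.05647423]
```

View pics/v6.png

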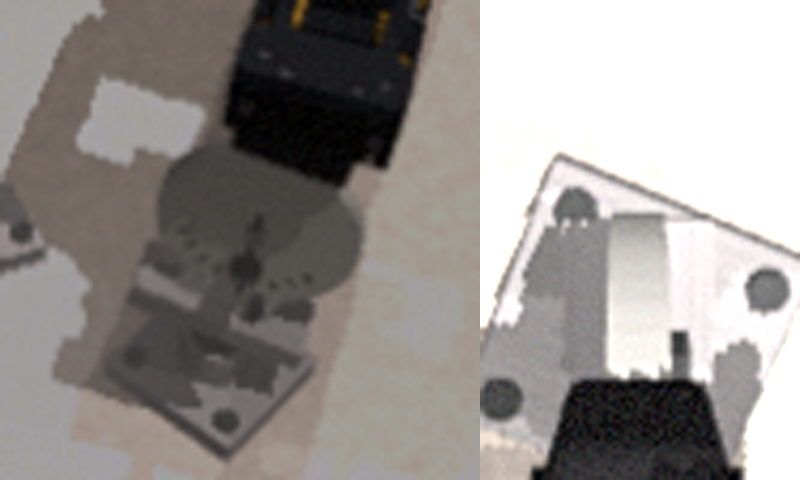

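Emit:
drive_tool(deltas="1.5 0 0.03 0.3 0; 1.5 0 0.07 0.6 0; 1.5 0 0.11 0.9 0; 1.5 0 0.16 1.2 0; 1.5 0 0.21 1.5 0; 1.5 0 0.26 1.8 0; 1.5 0 0.31 2.1 0; 1.5 0 0.36 2.4 0; 1.5 0 0.36 2.4 0; 1.5 0 0.36 2.4 0; 1.5 0 0.36 2.4 0; 1.5 0 0.36 2.4 0; 1.5 0 0.36 2.4 0; 1.5 0 0.36 2.4 0; 1.5 0 0.36 2.4 0; 1.5 0 0.36 2.4 0; 1.5 0 0.36 2.4 0; 1.5 0 0.36 2.4 0; 1.5 0 0.36 2.4 0; 1.5 0 0.36 2.4 0")

```text
time: 10.03
position: [0.4826, 0.2828, 0.1799]
ee_rot: [-1.542, -0.346, 0.348]
contact_force: [-1.3, 2.1, 3.0]
grip_width: 0.0218
```

```bash
python3 - <<'E'
from h import *
s=arm.get_state();print(s['time'],s['position'],s['contact_force'],s['wrist_torque'])
d=cap('scene','s7');c=cap('wrist','w7')
A=cv2.resize(d['image'][220:270,340:390],(480,480),interpolation=cv2.INTER_CUBIC)
cv2.imwrite('pics/v7.png',cv2.convertScaleAbs(np.hstack([A,cv2.resize(c['image'][110:220,220:295],(320,480),interpolation=cv2.INTER_CUBIC)]),alpha=1.5))
E
```

```text
10.0333 [0.4826395  0.28282106 0.17991331] [-1.3102197   2.14714162  3.02282688] [0.55283742 0.25678045 0.02409982]
```

View pics/v7.png

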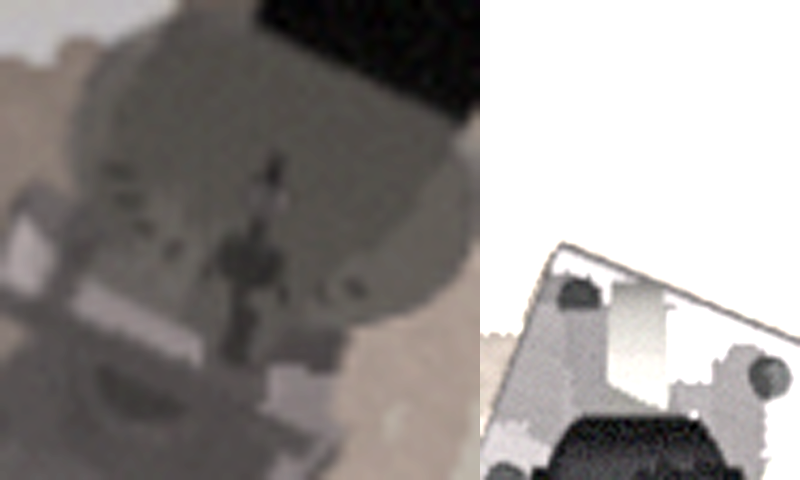

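```bash
cat > m.py <<'E'
from h import *
gx=np.array([.904,.427,0]);gy=np.array([-.427,.904,0])
def cen(d,u,v,r,t):
    for _ in range(3):
        u0,v0=int(round(u)),int(round(v));g=d['image'][v0-r:v0+r+1,u0-r:u0+r+1].max(2).astype(float);w=np.clip(t-g,0,None)
        Y,X=np.mgrid[v0-r:v0+r+1,u0-r:u0+r+1];u,v=(w*X).sum()/w.sum(),(w*Y).sum()/w.sum()
    return u,v
def pl(d,uv,tx,x0):
    o,w=ray(d,*uv);k=(tx+x0-o@gx)/(w@gx);p=o+k*w;return np.array([p@gy,p[2]])
E
python3 - <<'E'
from m import *
for f,tcp,hub,bob,tab in [('s2',(.5501,.1323,.2504),(312.5,198.8),(309.5,209),(315.2,219)),('s5',(.5002,.2476,.1903),None,(310+235/4.8,190+257/4.8),(310+252/4.8,190+300/4.8)),('s6',(.4934,.2615,.1838),None,(361,245.4),(363,253.8)),('s7',(.4826,.2828,.1799),None,(366,247),(364.5,254.8))]:
    d=load(f);tx=np.array(tcp)@gx
    b=cen(d,*bob,3,40);t=cen(d,*tab,2,45);B=pl(d,b,tx,.01);T=pl(d,t,tx,.006)
    q=np.array(tcp)@gy
    print(f,np.round(b,2),np.round(t,2),'bob',(B-[q,tcp[2]]).round(4),'tab',(T-[q,tcp[2]]).round(4))
    # image of a plumb line through bob
    P=B[0]*gy+gx*(tx+.01)+np.array([0,0,B[1]]);print('  plumb +30mm',np.round(np.array(proj(d,P+[0,0,.03]))-proj(d,P),2),' -20:',np.round(np.array(proj(d,P-[0,0,.02]))-proj(d,P),2))
d=load('s7');print(d['image'][232:262,355:378].max(2))
E
```

```text
s2 [308.93 209.09] [315.27 218.93] bob [-0.0049 -0.0825] tab [ 0.0121 -0.1126]
  plumb +30mm [ 1.07 -9.34]  -20: [-0.69  6.01]
s5 [358.25 243.17] [362.28 252.33] bob [-0.0032 -0.0826] tab [ 0.0112 -0.1144]
  plumb +30mm [ 2.17 -8.51]  -20: [-1.4   5.47]
s6 [360.76 245.27] [362.5  254.24] bob [-0.0119 -0.081 ] tab [-0.0026 -0.1147]
  plumb +30mm [ 2.22 -8.45]  -20: [-1.43  5.43]
s7 [365.72 246.97] [364.44 254.68] bob [-0.0238 -0.0786] tab [-0.0218 -0.111 ]
  plumb +30mm [ 2.33 -8.42]  -20: [-1.51  5.41]
[[ 54  55  56  55  54  54  55  54  54  55  56  54  55  55  54  53  53  54
   55  52  53  54  54]
 [ 56  56  54  55  54  56  54  55  56  55  55  52  55  54  55  55  55  54
   53  54  55  53  53]
 [ 57  56  55  55  56  55  55  56  55  55  54  52  53  55  56  54  54  55
   53  54  54  53  54]
 [ 57  55  56  55  55  56  55  55  55  56  55  56  56  50  54  55  55  55
   54  54  56  53  55]
 [ 55  55  55  56  56  56  54  56  57  55  55  56  53  42  44  54  56  56
   55  55  55  55  55]
 [ 56  55  55  57  55  56  55  56  55  56  55  55  49  31  44  56  54  55
   56  55  55  55  56]
 [ 56  56 
[... 1618 characters left out ...]
 57  56  62  86 107]
 [ 88  96  97  96  94  90  65  59  44  37  39  53  61  59  54  52  52  52
   52  50  59  86 111]
 [ 66  73  88  96  95  96  66  55  41  38  42  58  59  55  53  51  52  51
   51  52  71 101 112]
 [ 55  58  66  69  73  91  63  56  46  40  42  57  56  55  57  56  54  52
   50  53  80 113 113]
 [ 53  54  56  55  58  67  61  59  56  52  53  53  60  85  88  86  81  58
   55  61  87 112 111]
 [ 54  54  53  54  55  58  57  58  60  59  58  61  65  94  93  90  90  87
   87  93 106 114 112]
 [ 47  51  52  54  54  56  54  56  56  59  59  60  68  95  96  91  90  92
   89  98 110 112 112]
 [ 44  44  44  51  54  54  53  54  53  57  58  58  67  93  90  90  88  89
   90  99 112 113 112]]
```

Emit:
drive_tool(deltas="1.5 0 0.02 0.15 0; 1.5 0 0.04 0.3 0; 1.5 0 0.06 0.45 0; 1.5 0 0.08 0.6 0; 1.5 0 0.08 0.6 0; 1.5 0 0.08 0.6 0; 1.5 0 0.08 0.6 0; 1.5 0 0.08 0.6 0; 1.5 0 0.08 0.6 0; 1.5 0 0.08 0.6 0; 1.5 0 0.08 0.6 0; 1.5 0 0.08 0.6 0; 1.5 0 0.08 0.6 0; 1.5 0 0.08 0.6 0; 1.5 0 0.08 0.6 0; 1.5 0 0.08 0.6 0; 1.5 0 0.08 0.6 0; 1.5 0 0.08 0.6 0; 1.5 0 0.08 0.6 0; 1.5 0 0.08 0.6 0")

```text
time: 11.8
position: [0.4805, 0.2882, 0.1793]
ee_rot: [-1.543, -0.347, 0.347]
contact_force: [2.1, -2.0, 2.4]
grip_width: 0.0223
```

```bash
python3 - <<'E'
from m import *
s=arm.get_state();print(s['time'],s['position'],s['contact_force'],s['wrist_torque'])
d=cap('scene','s8');c=cap('wrist','w8');tcp=s['position'];tx=tcp@gx
b=cen(d,366.5,247.3,3,40);t=cen(d,364.8,254.6,2,45);B=pl(d,b,tx,.01);T=pl(d,t,tx,.006)
q=np.array([tcp@gy,tcp[2]]);print(b,t,(B-q).round(4),(T-q).round(4))
th=.29;piv=B[0],B[1]+.027
foot=piv[0]-.072*np.sin(th);print('foot centre y off stud, via pivot:',foot-np.array([.5008,.2455,0])@gy)
A=cv2.resize(d['image'][220:270,340:390],(480,480),interpolation=cv2.INTER_CUBIC)
cv2.imwrite('pics/v8.png',cv2.convertScaleAbs(np.hstack([A,cv2.resize(c['image'][110:220,220:295],(320,480),interpolation=cv2.INTER_CUBIC)]),alpha=1.7))
E
```

```text
11.8 [0.4805146  0.28815921 0.17927847] [ 2.05374454 -1.96643013  2.37516642] [-0.7560679  -0.66806843  0.05192548]
(np.float64(367.6461538461538), np.float64(247.84615384615384)) (np.float64(366.48809523809524), np.float64(254.96428571428572)) [-0.0247 -0.0786] [-0.0228 -0.1088]
foot centre y off stud, via pivot: 0.0019170633478040131
```

View pics/v8.png

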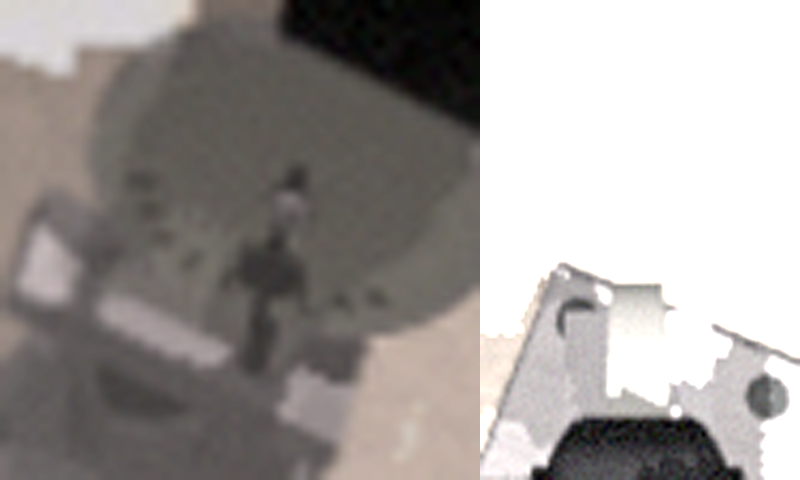

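Emit:
drive_tool(deltas="1.5 0 0.1 0 0; 1.5 0 0.13 0.15 0; 1.5 0 0.17 0.3 0; 1.5 0 0.2 0.45 0; 1.5 0 0.22 0.6 0; 1.5 0 0.22 0.6 0; 1.5 0 0.22 0.6 0; 1.5 0 0.22 0.6 0; 1.5 0 0.22 0.6 0; 1.5 0 0.22 0.6 0; 1.5 0 0.22 0.6 0; 1.5 0 0.22 0.6 0; 1.5 0 0.22 0.6 0; 1.5 0 0.22 0.6 0; 1.5 0 0.22 0.6 0; 1.5 0 0.22 0.6 0; 1.5 0 0.22 0.6 0; 1.5 0 0.22 0.6 0; 1.5 0 0.22 0.6 0; 1.5 0 0.22 0.6 0")

```text
time: 13.57
position: [0.4778, 0.2937, 0.1771]
ee_rot: [-1.542, -0.347, 0.347]
contact_force: [-0.8, 2.9, 2.6]
grip_width: 0.0219
```

```bash
python3 - <<'E'
from m import *
s=arm.get_state();print(s['time'],s['position'],s['contact_force'],s['wrist_torque'])
d=cap('scene','s9');tcp=s['position'];tx=tcp@gx
b=cen(d,368.5,248.3,3,40);t=cen(d,366.9,255.2,2,45);B=pl(d,b,tx,.01);T=pl(d,t,tx,.006)
q=np.array([tcp@gy,tcp[2]]);print(b,t,(B-q).round(4),(T-q).round(4),'tab-bob',(T-B)[0])
A=cv2.resize(d['image'][215:285,330:410],(686,600),interpolation=cv2.INTER_CUBIC)
cv2.imwrite('pics/v9.png',cv2.convertScaleAbs(A,alpha=2))
E
```

```text
13.5667 [0.47780429 0.29372112 0.17706151] [-0.80926914  2.88278603  2.56065157] [0.48988554 0.0250069  0.00321509]
(np.float64(369.0163934426229), np.float64(248.81147540983608)) (np.float64(367.3050847457627), np.float64(256.20338983050846)) [-0.0273 -0.0783] [-0.0263 -0.1102] tab-bob 0.0009600959520549013
```

View pics/v9.png

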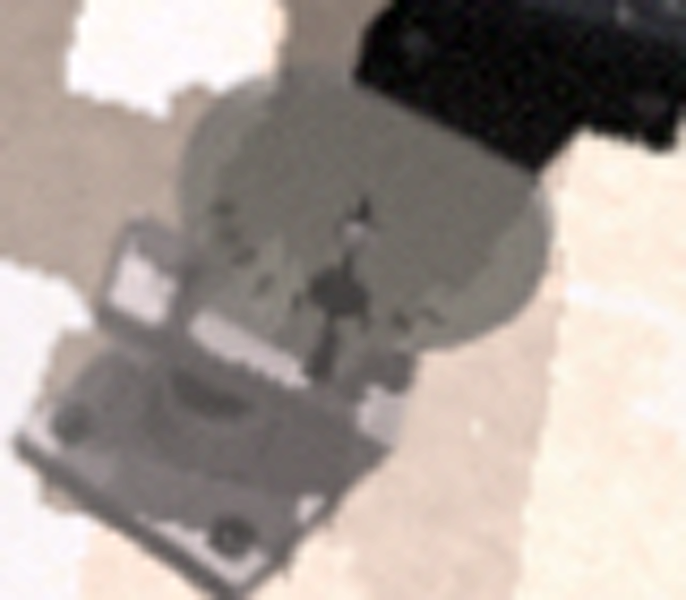

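```bash
python3 -c "
from h import *
s=arm.get_state();print(s['time'],s['contact_force'],np.abs(s['dq']).max(),s['grip_width']);arm.finish_job()"
```

```text
13.6167 [-0.61123621  2.79988178  2.43993655] 0.0011945410089314445 0.022219479527003552
the job is handed in; nothing more can be done
```

I gripped the smaller gauge (its foot measured about 88 mm), stood it upright on the round-topped stud, and rocked it about 0.3 rad until the pointer reached the mark. I handed the job in at 13.6 s, still holding it.

**Last checks:**
- **Pointer:** the hub, pointer and mark tab lie in one line in the scene image. The remaining offset is about 1 mm, against the 3.5 mm limit.
- **Press on the cap:** the force on the stud is about 7 N, so the cap should be about 6–7 mm down. That comes from the wrist force; I could not see the cap directly.
- **Foot position:** I estimate the foot's middle is about 4 mm from the stud's centre.
- **Stillness and grip:** the arm was still and the fingers were closed on the grip at about 22 mm.

**What disagreed:**
- **Mark angle:** two upright images gave 0.26 and 0.31 rad, so I lined up the pointer and tab directly instead.
- **Foot slip:** the foot slid about 4 mm on the dome during one nudge. I corrected it with a bit more press and lean.
- **Bystanders:** I noticed no contact with them, but did not measure their positions at the end.

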